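# Open the push-and-turn cap of the dishwasher cleaner

## Task

Get the jug of dishwasher cleaner open for pouring: take the clear measuring cup off the top and stand it mouth down on the worktop, then press the red safety cap down, twist it anticlockwise until it comes free and lift it straight off. Finish while still holding the cap level in the gripper, a few centimetres clear above the open neck; do not put it down or let go. The jug stays standing where it is, and the mug, the glass and the dish brush are left alone.

Things in the scene. Friction and masses are not known exactly. Their poses are not given: they have to be found in the camera images.
- jug: White round plastic jug of dishwasher cleaner, blue-white-green label, about 1.6 kg, standing loose. Body 104 mm across; a loop handle on its own +x side reaches 89 mm from the axis, at 17 to 117 mm height. Origin: centre of the underside, z up. Shoulder slopes up to radius 22 mm at 128 mm height, collar of radius 22 mm to 134 mm, then the neck with lugs (38 mm across) up to the rim at 162 mm.
- jug_mouth (a point): Centre of the open rim of the jug's neck, on the jug's axis, 162 mm above its underside; axes as the jug's. Three lugs round the neck hold the cap: their roofs, a short tooth on the anticlockwise end of each and a full stop on the clockwise end.
- cap: Red ribbed push-and-turn safety cap, 50 mm in diameter, 32 mm high, 50 g; two white arrows on top show the opening direction. Hidden in the measuring cup at first. Origin: centre of its lower edge, z up. Locked, its lower edge is 146 mm above the jug's underside (16 mm below jug_mouth). Three inner lugs sit under the neck's lugs; a spring liner inside pushes the cap up against them.
- cap_top (a point): Centre of the cap's flat top, 32 mm above its lower edge. Pressing down takes 4 N to start and 10 N at the end of the 6 mm travel, a hard stop; 4 mm frees it to turn. Held down, it turns anticlockwise from above to a stop at about 1.27 rad; from 0.85 to 1.25 rad past locked it lifts straight off. Unpressed it turns under 0.15 rad and cannot lift; clockwise never. Let go, it springs up.
- cup: Clear plastic measuring cup with blue marks, 46 mm high, 60 mm across at the mouth, 56 mm at the closed end, wall 1.8 mm, 30 g; worn mouth down over the cap, resting loosely on the cap's top. Origin: centre of its mouth, z towards its closed end. On the jug its mouth is 135 mm above the jug's underside; it must rise 43 mm to clear the cap.
- mug: Cream mug, bystander, 92 mm high, bowl 86 mm across; origin at its underside; the handle makes it 121 mm long, so it lies within 62 mm of the origin.
- tumbler: Empty clear drinking glass, bystander, 80 mm across, 88 mm high; origin at the centre of its underside.
- dish_brush: Grey dish brush lying on the worktop, bystander, 269 mm long along its own y, 36 mm wide, 62 mm high; origin at the centre of its underside.

How it is judged (in metres and radians):
On the way, in this order (a step that is already met when the one before it is completed fails the run):
1. the measuring cup stands mouth down on the worktop, let go (height (world z) of cup between -0.006 and 0.012 m and angle between cup's own z axis and vertical below 0.12 rad and contact force between the fingers and cup below 0.1 N and linear speed of cup below 0.02 m/s), for 0.2 s.
2. the cap is turned out of its lugs, still down on the neck (angle between the x axis of cap and the x axis of jug, either way round above 0.75 rad and z of cap in the frame of jug_mouth below -0.01 m and horizontal distance between cap and jug_mouth below 0.008 m), for 0.05 s.
At the end, for the whole second after the job is handed in: Cap in the fingers, at rest, level within 14 degrees, lower edge 15 to 150 mm above the rim and within 40 mm of the neck axis, touching neither jug nor cup; jug upright within 40 mm of where it was; cup mouth down on the worktop, let go, clear of the jug (all of step 1 and z of cap in the frame of jug_mouth between 0.015 and 0.15 m and horizontal distance between cap and jug_mouth below 0.04 m and angle between cap's own z axis and vertical below 0.25 rad and contact force between the fingers and cap above 1 N and contact force between each of cap, cup and jug below 0.1 N and contact force between cap and cup below 0.1 N and linear speed of cap below 0.03 m/s and angle between jug's own z axis and vertical below 0.06 rad and height (world z) of jug below 0.006 m and distance of jug from where it was at the start of the episode below 0.04 m and linear speed of jug below 0.02 m/s); the arm keeps its last pose, push and grip.
It fails at once if the jug is tipped, lifted off the worktop or pushed away (angle between jug's own z axis and vertical above 0.2 rad or height (world z) of jug above 0.03 m or distance of jug from where it was at the start of the episode above 0.06 m).
It fails at once if the mug is disturbed (distance of mug from where it was at the start of the episode above 0.025 m or angle between mug's own z axis and vertical above 0.3 rad).
It fails at once if the tumbler is disturbed (distance of tumbler from where it was at the start of the episode above 0.025 m or angle between tumbler's own z axis and vertical above 0.3 rad).
It fails at once if the dish brush is disturbed (distance of dish_brush from where it was at the start of the episode above 0.025 m or angle between dish_brush's own z axis and vertical above 0.3 rad).
It also fails if it takes over 51 s, if anything falls off the work surface, if the arm or the gripper's body presses on something with over 40 N, if the wrist force passes 120 N, or if a joint passes its speed limit or range.

## Robot

A 6-joint arm with a two-finger parallel gripper is mounted at the origin on a cart in front of the work surface, level with it; the furniture and walls round the work are solid. World frame = base frame: x ahead of the robot, y to its left, z up, the work surface at z = 0. Lengths are in m, angles in degrees, forces in N, time in s.
With the tool pointing down it reaches from about 0.4 to 0.825 m from the base axis. Payload 7 kg.
Tool frame: the origin (TCP) lies midway between the tips of the shut fingers; the grasp point (between the pads) lies 19 mm behind it; z points along the fingers, y is the line along which they close (so a half turn about z gives the same grasp; the last joint's range is limited). The gripper opens to 88 mm and grips with 3 to 60 N. Pads are 19 mm wide; open, the fingers measure 130 mm over their backs; the gripper's body (78 mm by 193 mm) begins 47 mm behind the grasp point.
Start: joints at [88.642, 20.546, 0.682, 0, -70.136, -16.507], TCP at [0.207, 0.642, 0.227] pointing down, gripper open.
Joint ranges: [-176.03, 176.03], [-82.01, 121.73], [-58.28, 71.71], [-173.87, 95.51], [-174.79, -0.11], [-173.66, 173.66]. Speed limits (degrees/s): [136.94, 136.94, 172.46, 180, 180, 180].

## Interface

Orientations are given as [roll, pitch, yaw] about the fixed x, y, z axes, in that order (R = Rz(yaw) Ry(pitch) Rx(roll)).
In Python, from plant import ctrl gives the robot as it stands. The module is installed in compiled form; this text tells all that it offers.
- The arm moves only by the tool send_rows, never from a script. Its argument "plan" is a list that holds one entry, the list of rows, each a list of 6 numbers: the shift along the tool's x, y, z in fractions of the full range, 1 being 750 mm, then the turn, a rotation vector about the tool's x, y, z in parts of the range, where 1.0 means 4 rad. A call has 1 to 8 rows; each row is the pose to reach, as a shift and turn from the pose commanded when the call began, along the tool's axes at that moment; what a row does not reach only later rows make up. A row lasts 1/12 s, in which the tool goes at most 41.7 mm and 7.16 degrees, less where a joint would pass 70% of its speed; a pose out of reach is approached as far as the arm can. A call with a gripper value outside its range is refused whole. "fingers" is the opening, from 0 (shut) to 1 (fully open), set as the call begins (left out, the last holds). The fingers move at their own pace and stop on an object; the grip force is fixed at half the most. Time passes only in rows, so rows that repeat a pose let the fingers close. It gives the time, the measured TCP pose, the force, the opening and the grip force at its end, in the units of the state.
- ctrl.get_obs(): the state, without advancing time (a new reading comes with each control period).
- ctrl.snapshot(name): name is "scene" or "top" or "wrist"; returns a dict with "img" (480x640x3 uint8, red, green, blue), "K" (3x3 intrinsics, pixels), "pose" (4x4, takes a point from camera to world coordinates). Camera axes: x right, y down, z forward; pixel columns grow to the right and rows downward; lengths in m; the calibration is good to about 2 mm. The wrist camera is an equidistant fisheye: a pixel r from the principal point sees the ray r / f radians off the axis. A picture is of the moment at which its call begins. There is no depth.
- ctrl.close_job(): hands the job in; it is judged then, once.
The state is a dict: "clock": time; "joint_pos": joint angles; "qvel": joint speeds; "tau": joint torques, N m; "tool_pos": TCP position; "orientation": TCP orientation; "force": force on the tool from outside, world axes, zero at the start; "moment": the same for the moment, N m; "opening": finger opening in m; "gripper_force": force on a finger pad.
Only numpy, scipy, OpenCV 4.12 (cv2) and the standard library are available. Lean on these libraries where they do the work, as an engineer would, in place of code of your own. Each camera call takes 0.05 s, during which the arm holds its last target. There are 200 camera calls.

## Working session

There is one attempt and no reset: what is moved stays moved. The work goes in short steps, Python scripts to look and compute and a tool call to move; the robot and the scene stay as the last step left them, time stands still between calls to the robot, and variables do not carry over. Pictures are saved under pics/ and viewed, at most 10 in all, crops included, and the job is handed in when it is done.

Besides the shell and the picture viewer there is one more tool, called as name([rows], argument=value, ...), one row to a line, values as JSON. send_rows: Moves the arm, as the interface text tells. Its arguments: {"type":"object","properties":{"plan":{"type":"array","items":{"type":"array","items":{"type":"array","items":{"type":"number"}}}},"fingers":{"type":"number"}},"required":["plan"]}

```bash
mkdir -p pics
python3 - <<'E'
from plant import ctrl
import cv2,numpy as np
o=ctrl.get_obs();print({k:np.round(v,3) for k,v in o.items()})
for n in("scene","top"):
    s=ctrl.snapshot(n);cv2.imwrite(f"pics/{n}0.png",s["img"][:,:,::-1]);np.savez(f"{n}0.npz",**s)
    print(n,s["K"].round(1).tolist(),s["pose"].round(4).tolist())
E
```

```text
{'clock': np.float64(0.0), 'joint_pos': array([ 8.8641e+01,  2.0592e+01,  6.3500e-01, -1.9000e-02, -7.0137e+01,
       -1.6507e+01]), 'qvel': array([-0.076, -0.092,  0.078,  0.028, -0.037, -0.034]), 'tau': array([-0.0000e+00, -5.8272e+01,  2.9305e+01,  6.9970e+00,  7.0000e-03,
       -0.0000e+00]), 'tool_pos': array([0.207, 0.642, 0.226]), 'orientation': array([ 1.79904e+02, -9.00000e-03, -1.78720e+01]), 'force': array([0.386, 0.018, 0.226]), 'moment': array([ 0.019,  0.021, -0.001]), 'gripper_force': np.float64(0.0), 'opening': np.float64(0.087)}
scene [[496.6, 0.0, 318.7], [0.0, 496.6, 235.9], [0.0, 0.0, 1.0]] [[0.7214, -0.2859, 0.6308, -0.3198], [-0.6925, -0.3084, 0.6522, -0.8951], [0.0081, -0.9073, -0.4205, 0.6838], [0.0, 0.0, 0.0, 1.0]]
top [[436.6, 0.0, 319.4], [0.0, 436.6, 246.3], [0.0, 0.0, 1.0]] [[0.0151, -0.994, 0.108, 0.3811], [-0.9997, -0.0169, -0.0149, -0.0078], [0.0167, -0.1078, -0.994, 1.4348], [0.0, 0.0, 0.0, 1.0]]
```

View pics/scene0.png

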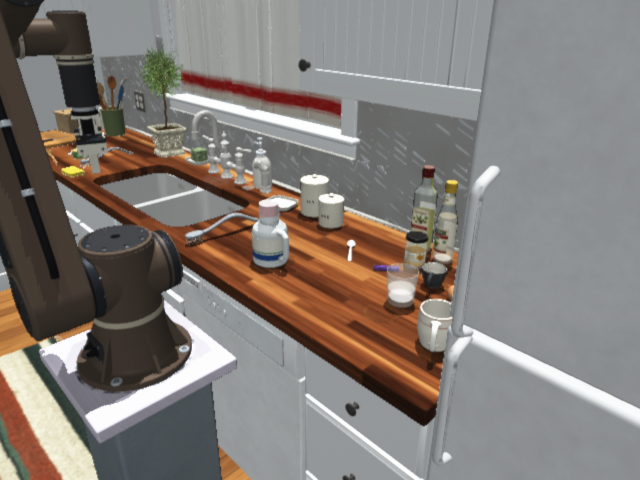

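View pics/top0.png

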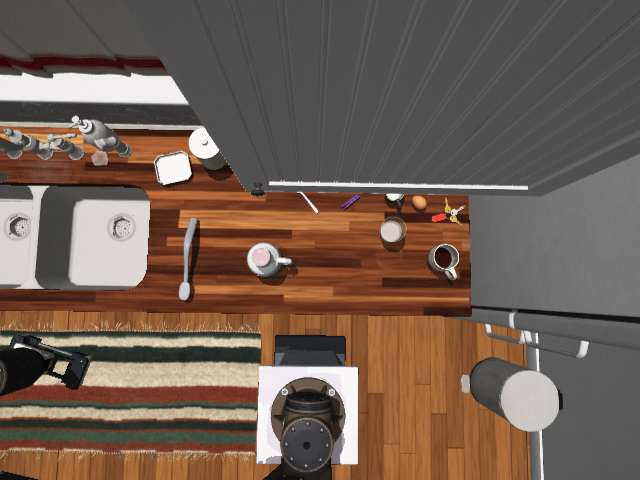

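The scene image shows the jug at about (269,240) with its cup top near (269,206). In the top image the jug is at about (264,259) with its handle towards world −y. The brush is at (188,260), the glass at (392,231) and the mug at (444,260). I'll enlarge both views of the jug in one picture.

Run:
```python
import cv2,numpy as np
a=cv2.imread("pics/scene0.png")[190:280,235:305];b=cv2.imread("pics/top0.png")[230:290,230:300]
a=cv2.resize(a,None,fx=6,fy=6,interpolation=cv2.INTER_CUBIC)
b=cv2.resize(b,None,fx=5,fy=5,interpolation=cv2.INTER_CUBIC)
c=np.zeros((540,790,3),np.uint8);c[:540,:420]=a;c[:300,430:780]=b
cv2.imwrite("pics/crop.png",c)
```

```text
(no output)
```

View pics/crop.png

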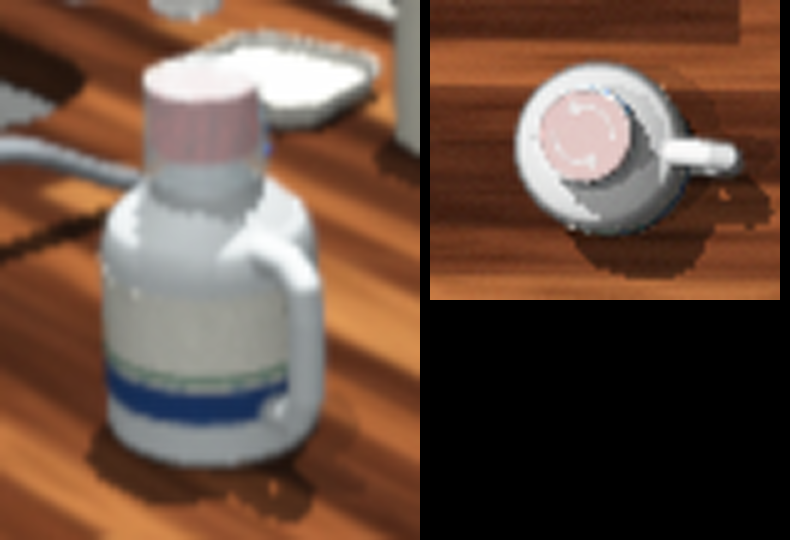

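The crop shows the cup's closed end centred at crop (586,134), which is top-image pixel (261.2,256.8). In the scene image it is at crop (203,80), which is (268.8,203.3). The handle tip in the top image is at about (291,261).

```bash
cat > h.py <<'E'
import numpy as np
def ray(n,u,v):
    s=np.load(f"{n}0.npz");P=s["pose"];d=P[:3,:3]@np.linalg.solve(s["K"],[u,v,1]);return P[:3,3],d
def at(n,u,v,z):
    c,d=ray(n,u,v);return (c+d*(z-c[2])/d[2]).round(4)
E
python3 - <<'E'
from h import *
print("cup",at("top",261.2,256.8,.181),at("scene",268.8,203.3,.181))
print("handle",at("top",291,261,.10))
print("brush",[at("top",*p,.03) for p in((192,219),(184,297))])
print("glass",at("top",392,230,.088),"mug",at("top",444,260,.09))
E
```

```text
cup [0.4842 0.1403 0.181 ] [0.4827 0.1365 0.181 ]
handle [0.4795 0.0585 0.1   ]
brush [array([0.6159, 0.3857, 0.03  ]), array([0.3644, 0.3994, 0.03  ])]
glass [ 0.5826 -0.254   0.088 ] mug [ 0.4911 -0.4152  0.09  ]
```

Units first: shifts go in shares of 750 mm and turns go in shares of 4 rad. So 20.9 cm / 75 = 0.2787, 19.7 cm / 75 = 0.2627, 4.5 degrees / 229.1831 = 0.0196.

send_rows([
  [[0.0347,0.0328,0,0,0,0.0196],[0.0693,0.0656,0,0,0,0.0393],[0.104,0.0984,0,0,0,0.0589],[0.1387,0.1312,0,0,0,0.0785],[0.1733,0.164,0,0,0,0.0982],[0.208,0.1968,0,0,0,0.1178],[0.2427,0.2296,0,0,0,0.1374],[0.2787,0.2627,0,0,0,0.1571]],
], fingers=1)

```text
clock: 0.77
tool_pos: [0.3458, 0.389, 0.2264]
orientation: [180.0, -0.0, -54.1]
force: [1.3, 0.0, -0.1]
opening: 0.0875
gripper_force: 0.0
```

```bash
cat >> h.py <<'E'
from scipy.spatial.transform import Rotation as R
def rel(p,rpy):
    "shift cm + rotvec deg in present tool axes, to world pose p,rpy"
    from plant import ctrl
    o=ctrl.get_obs();A=R.from_euler("xyz",o["orientation"],degrees=True);B=R.from_euler("xyz",rpy,degrees=True)
    print(o["clock"].round(2),o["tool_pos"].round(4),o["orientation"].round(2),o["joint_pos"].round(1))
    print((A.inv().apply(np.array(p)-o["tool_pos"])*100).round(2),(A.inv()*B).as_rotvec(degrees=True).round(1))
E
python3 -c "
from h import *
rel([.4835,.1385,.226],[180,0,-90])"
```

```text
Traceback (most recent call last):
  File "h.py", line 11, in rel
    print(o["clock"].round(2),o["tool_pos"].round(4),o["orientation"].round(2),o["joint_pos"].round(1))
          ^^^^^^^^^^^^^^^^
AttributeError: 'float' object has no attribute 'round'
```

```bash
sed -i 's/o\["clock"\].round(2)/round(float(o["clock"]),2)/' h.py
python3 -c "
from h import *
rel([.4835,.1385,.226],[180,0,-90])"
```

```text
0.77 [0.3458 0.389  0.2264] [179.98  -0.   -54.07] [ 70.    6.  -18.6  -0.  -65.5 -34. ]
[28.36  3.56  0.04] [ 0.  -0.  35.9]
```

To row units: 28.4 cm / 75 = 0.3787, 24.8 cm / 75 = 0.3307, 36 degrees / 229.1831 = 0.1571.

send_rows([
  [[0.0467,0.0053,0,0,0,0.0196],[0.0947,0.012,0,0,0,0.0393],[0.1413,0.0173,0,0,0,0.0589],[0.1893,0.024,0,0,0,0.0785],[0.236,0.0293,0,0,0,0.0982],[0.284,0.036,0,0,0,0.1178],[0.3307,0.0413,0,0,0,0.1374],[0.3787,0.0473,0,0,0,0.1571]],
])

```text
clock: 1.43
tool_pos: [0.4847, 0.1388, 0.2265]
orientation: [180.0, 0.0, -90.1]
force: [0.1, 0.6, -0.9]
opening: 0.0872
gripper_force: 0.0
```

Run:
```python
from h import *
from plant import ctrl
import cv2
rel([.4835,.1385,.154],[180,0,-90])
s=ctrl.snapshot("wrist");cv2.imwrite("pics/w1.png",s["img"][:,:,::-1]);print(s["K"].round(1).tolist(),s["pose"].round(4).tolist())
np.savez("wrist0.npz",**s)
```

```text
1.43 [0.4847 0.1388 0.2265] [ 1.800e+02  1.000e-02 -9.007e+01] [ 38.3   4.3 -20.4  -0.  -65.2 -38.4]
[0.03 0.12 7.25] [ 0.   0.  -0.1]
[[371.6, 0.0, 320.5], [0.0, 371.6, 244.8], [0.0, 0.0, 1.0]] [[-1.0, 0.0003, 0.0016, 0.4839], [0.0007, 0.9688, 0.2477, 0.0726], [-0.0015, 0.2477, -0.9688, 0.3855], [0.0, 0.0, 0.0, 1.0]]
```

View pics/w1.png

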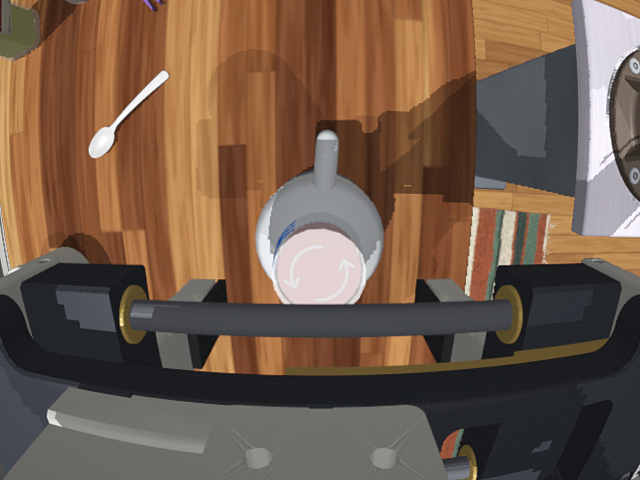

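The wrist image shows the cup's closed end with edges at u≈274 and 366. The arrow circle is centred near (321,274), between the open fingers, and the handle tip is at (327,135).

```bash
cat >> h.py <<'E'
def watn(u,v,z,f="wrist0.npz"):
    s=np.load(f);K=s["K"];P=s["pose"];x=np.array([u-K[0,2],v-K[1,2]]);r=np.hypot(*x);t=r/K[0,0]
    d=P[:3,:3]@np.array([*(x/r*np.sin(t)),np.cos(t)]);c=P[:3,3];return (c+d*(z-c[2])/d[2]).round(4)
E
python3 -c "
from h import *
print(watn(321,274,.179),watn(274,268,.181),watn(366,268,.181),watn(327,137,.1))
print(watn(257,238,.11),watn(383,238,.11))"
```

```text
[0.484  0.1431 0.179 ] [0.5113 0.1388 0.181 ] [0.4579 0.1388 0.181 ] [0.4794 0.0613 0.1   ]
[0.5332 0.1376 0.11  ] [0.4363 0.1377 0.11  ]
```

To row units: 7.8 cm / 75 = 0.104, 6 cm / 75 = 0.08.

send_rows([
  [[-0.002,0,0.0267,0,0,0],[-0.002,0,0.0533,0,0,0],[-0.002,0,0.08,0,0,0],[-0.002,0,0.104,0,0,0],[-0.002,0,0.104,0,0,0]],
])

```text
clock: 1.9
tool_pos: [0.4821, 0.1407, 0.145]
orientation: [179.7, -0.2, -89.9]
force: [-0.8, -1.0, -0.6]
opening: 0.0873
gripper_force: 0.0
```

send_rows([
  [[0,0,0,0,0,0],[0,0,0,0,0,0],[0,0,0,0,0,0],[0,0,0,0,0,0],[0,0,0,0,0,0],[0,0,0,0,0,0],[0,0,0,0,0,0],[0,0,0,0,0,0]],
], fingers=0.5)

```text
clock: 2.57
tool_pos: [0.4848, 0.1423, 0.149]
orientation: [-179.9, 0.0, -89.9]
force: [1.3, -0.4, 0.9]
opening: 0.0576
gripper_force: 30.0
```

To row units: -7 cm / 75 = -0.0933, -6.5 cm / 75 = -0.0867.

send_rows([
  [[0,0,-0.0093,0,0,0],[0,0,-0.0213,0,0,0],[0,0,-0.0347,0,0,0],[0,0,-0.048,0,0,0],[0,0,-0.0613,0,0,0],[0,0,-0.0747,0,0,0],[0,0,-0.0867,0,0,0],[0,0,-0.0933,0,0,0]],
])

```text
clock: 3.23
tool_pos: [0.4848, 0.1422, 0.2203]
orientation: [-179.9, 0.0, -89.9]
force: [0.3, -0.5, -0.8]
opening: 0.0579
gripper_force: 29.9
```

Run:
```python
from h import *
from plant import ctrl
import cv2
rel([.4845,-.07,.218],[180,0,-90])
s=ctrl.snapshot("wrist");t=ctrl.snapshot("scene")["img"][170:290,220:320]
c=np.zeros((480,800,3),np.uint8);c[:300,:400]=cv2.resize(s["img"][100:400,120:520],(400,300));c[:,400:]=cv2.resize(t,(400,480))
cv2.imwrite("pics/w2.png",c[:,:,::-1]);np.savez("w2.npz",**s)
```

```text
3.23 [0.4848 0.1422 0.2203] [-1.7991e+02  5.0000e-02 -8.9860e+01] [ 38.7   4.6 -21.    0.  -64.3 -38.5]
[21.22  0.08  0.21] [-0.1  0.   0.1]
```

View pics/w2.png

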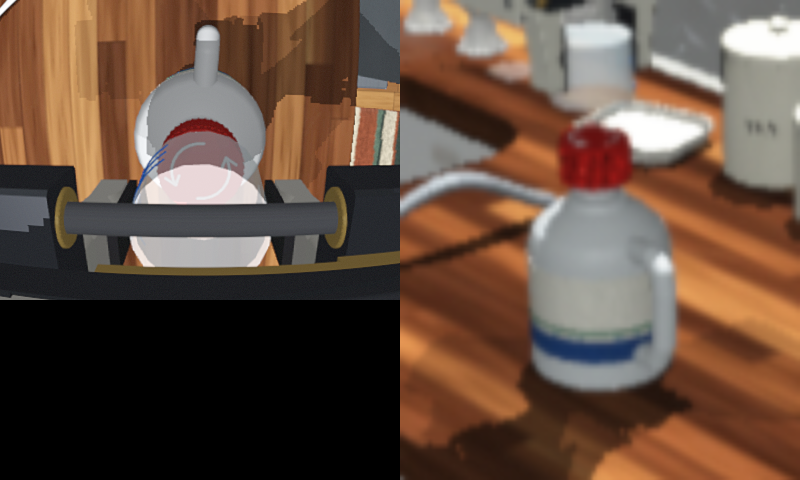

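The cup is clear of the red cap and the jug is still standing in place. Next I carry the cup towards −y, with the landing spot 0.2 m from the jug.

To row units: 21.5 cm / 75 = 0.2867, 20.5 cm / 75 = 0.2733.

send_rows([
  [[0.02,0,0,0,0,0],[0.06,0,0,0,0,0],[0.1067,0,0,0,0,0],[0.1533,0,0,0,0,0],[0.2,0,0,0,0,0],[0.2467,0,0,0,0,0],[0.2733,0,0,0,0,0],[0.2867,0,0,0,0,0]],
])

```text
clock: 4.0
tool_pos: [0.4842, -0.0753, 0.218]
orientation: [179.9, -0.0, -90.0]
force: [0.4, 0.5, -0.4]
opening: 0.058
gripper_force: 29.9
```

To row units: 19 cm / 75 = 0.2533, 18.5 cm / 75 = 0.2467.

send_rows([
  [[0,0,0.0267,0,0,0],[0,0,0.0667,0,0,0],[0,0,0.1067,0,0,0],[0,0,0.1467,0,0,0],[0,0,0.1867,0,0,0],[0,0,0.22,0,0,0],[0,0,0.2467,0,0,0],[0,0,0.2533,0,0,0]],
])

```text
clock: 4.67
tool_pos: [0.4825, -0.073, 0.0252]
orientation: [179.7, -0.1, -89.9]
force: [-0.4, -0.7, -0.3]
opening: 0.0574
gripper_force: 29.9
```

Run:
```python
from h import *
from plant import ctrl
import cv2
rel([.4845,-.07,.015],[180,0,-90])
t=ctrl.snapshot("scene");np.savez("s3.npz",**t)
cv2.imwrite("pics/s3.png",cv2.resize(t["img"][200:350,240:440],(800,600),interpolation=cv2.INTER_CUBIC)[:,:,::-1])
```

```text
4.67 [ 0.4825 -0.073   0.0252] [ 1.7966e+02 -5.0000e-02 -8.9880e+01] [ 14.5  16.8 -36.5  -0.1 -37.1 -14.4]
[-0.3  -0.21  1.02] [ 0.3 -0.1  0.1]
```

View pics/s3.png

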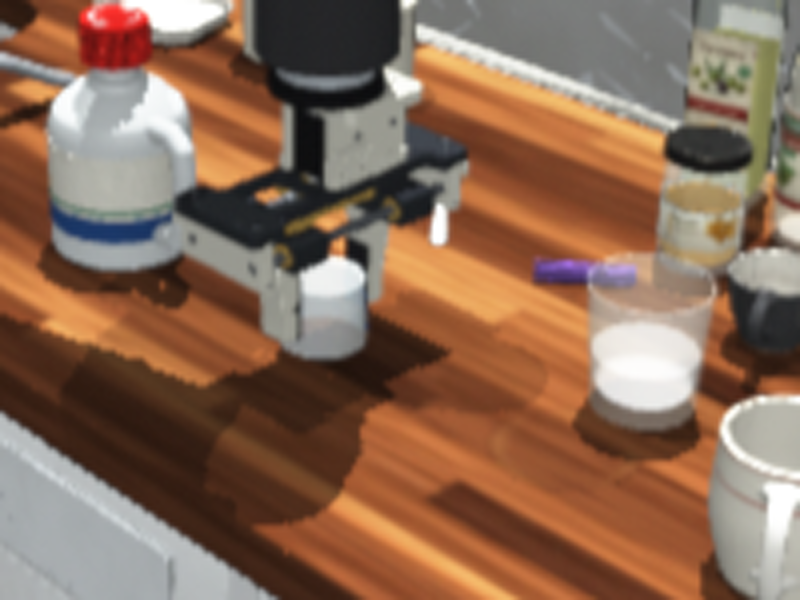

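The picture shows the cup held upright at (330,310), just above the worktop, with its surroundings clear. Next I lower it gently.

To row units: 1.1 cm / 75 = 0.0147, 0.9 cm / 75 = 0.012.

send_rows([
  [[0,0,0,0,0,0],[0,0,0.004,0,0,0],[0,0,0.008,0,0,0],[0,0,0.012,0,0,0],[0,0,0.0147,0,0,0],[0,0,0.0147,0,0,0],[0,0,0.0147,0,0,0]],
])

```text
clock: 5.3
tool_pos: [0.4849, -0.073, 0.0177]
orientation: [-180.0, 0.0, -89.9]
force: [0.2, 0.9, -0.4]
opening: 0.0582
gripper_force: 29.9
```

To row units: 0.3 cm / 75 = 0.004, 0.15 cm / 75 = 0.002.

send_rows([
  [[0,0,0.002,0,0,0],[0,0,0.004,0,0,0],[0,0,0.004,0,0,0],[0,0,0.004,0,0,0]],
])

```text
clock: 5.63
tool_pos: [0.4851, -0.073, 0.0146]
orientation: [-180.0, 0.0, -89.9]
force: [-0.2, -0.0, -0.0]
opening: 0.058
gripper_force: 29.9
```

To row units: 0.2 cm / 75 = 0.0027, 0.1 cm / 75 = 0.0013.

send_rows([
  [[0,0,0.0013,0,0,0],[0,0,0.0027,0,0,0],[0,0,0.0027,0,0,0],[0,0,0.0027,0,0,0]],
])

```text
clock: 5.97
tool_pos: [0.485, -0.073, 0.0138]
orientation: [-180.0, -0.0, -89.8]
force: [-6.1, 1.7, 18.7]
opening: 0.0582
gripper_force: 30.3
```

Contact: 18.7 N upward. I back off slightly, then open the fingers.

To row units: -0.1 cm / 75 = -0.0013.

send_rows([
  [[0,0,-0.0013,0,0,0],[0,0,-0.0013,0,0,0]],
])

```text
clock: 6.13
tool_pos: [0.485, -0.073, 0.014]
orientation: [-180.0, 0.0, -89.9]
force: [-1.7, -0.3, 7.7]
opening: 0.0578
gripper_force: 30.1
```

send_rows([
  [[0,0,0,0,0,0],[0,0,0,0,0,0],[0,0,0,0,0,0],[0,0,0,0,0,0],[0,0,0,0,0,0],[0,0,0,0,0,0]],
], fingers=1)

```text
clock: 6.63
tool_pos: [0.4848, -0.073, 0.0134]
orientation: [180.0, -0.0, -89.9]
force: [-0.9, 0.3, 0.2]
opening: 0.0866
gripper_force: 0.0
```

To row units: -21 cm / 75 = -0.28, -19.5 cm / 75 = -0.26.

send_rows([
  [[0,0,-0.0133,0,0,0],[0,0,-0.04,0,0,0],[0,0,-0.08,0,0,0],[0,0,-0.1267,0,0,0],[0,0,-0.1733,0,0,0],[0,0,-0.22,0,0,0],[0,0,-0.26,0,0,0],[0,0,-0.28,0,0,0]],
])

```text
clock: 7.3
tool_pos: [0.4863, -0.073, 0.2279]
orientation: [-179.7, 0.0, -89.8]
force: [1.0, -0.1, 0.4]
opening: 0.0879
gripper_force: 0.0
```

Run:
```python
from h import *
from plant import ctrl
import cv2
rel([.4845,.1405,.226],[180,0,-90])
t=ctrl.snapshot("scene");u=ctrl.snapshot("top");np.savez("t4.npz",**u)
c=np.zeros((500,800,3),np.uint8)
c[:,:400]=cv2.resize(t["img"][190:315,260:360],(400,500),interpolation=cv2.INTER_CUBIC)
c[:300,400:]=cv2.resize(u["img"][230:290,240:320],(400,300),interpolation=cv2.INTER_CUBIC)
cv2.imwrite("pics/s4.png",c[:,:,::-1])
```

```text
7.3 [ 0.4863 -0.073   0.2279] [-1.7968e+02  2.0000e-02 -8.9840e+01] [ 14.5   2.8 -21.9   0.1 -65.  -14.3]
[-21.35   0.12   0.2 ] [-0.3  0.   0.2]
```

View pics/s4.png

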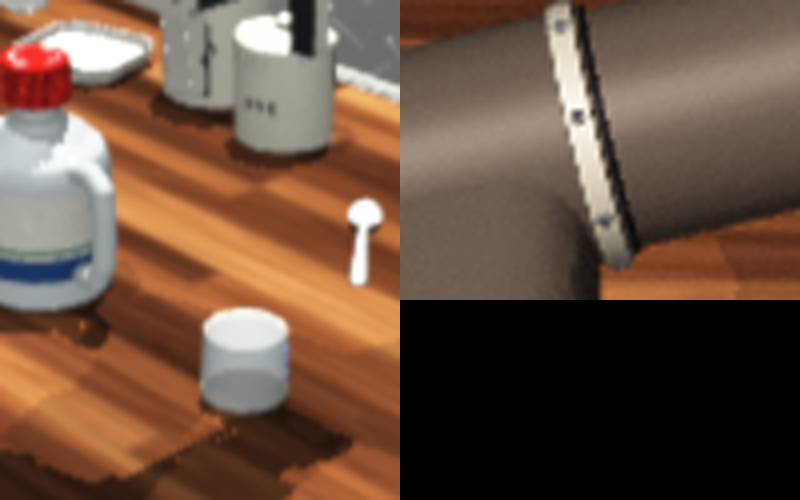

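The cup stands mouth down at crop (245,360), free of the fingers. Now back over the jug.

To row units: -21.3 cm / 75 = -0.284, -18.5 cm / 75 = -0.2467.

send_rows([
  [[-0.02,0,0,0,0,0],[-0.06,0,0,0,0,0],[-0.1067,0,0,0,0,0],[-0.1533,0,0,0,0,0],[-0.2,0,0,0,0,0],[-0.2467,0,0,0,0,0],[-0.284,0.0007,0,0,0,0],[-0.284,0.0007,0,0,0,0]],
])

```text
clock: 8.07
tool_pos: [0.4837, 0.1438, 0.2224]
orientation: [179.9, -0.0, -89.7]
force: [0.4, -0.8, 0.0]
opening: 0.0874
gripper_force: 0.0
```

Run:
```python
from h import *
from plant import ctrl
import cv2
rel([.4845,.1405,.15],[180,0,-90])
s=ctrl.snapshot("wrist");np.savez("w5.npz",**s)
cv2.imwrite("pics/w5.png",cv2.resize(s["img"][190:340,220:420],(800,600),interpolation=cv2.INTER_CUBIC)[:,:,::-1])
```

```text
8.07 [0.4837 0.1438 0.2224] [ 1.7995e+02 -1.0000e-02 -8.9700e+01] [ 38.9   4.6 -20.7  -0.  -64.8 -38.6]
[ 0.32 -0.09  7.24] [ 0.1 -0.   0.3]
```

View pics/w5.png

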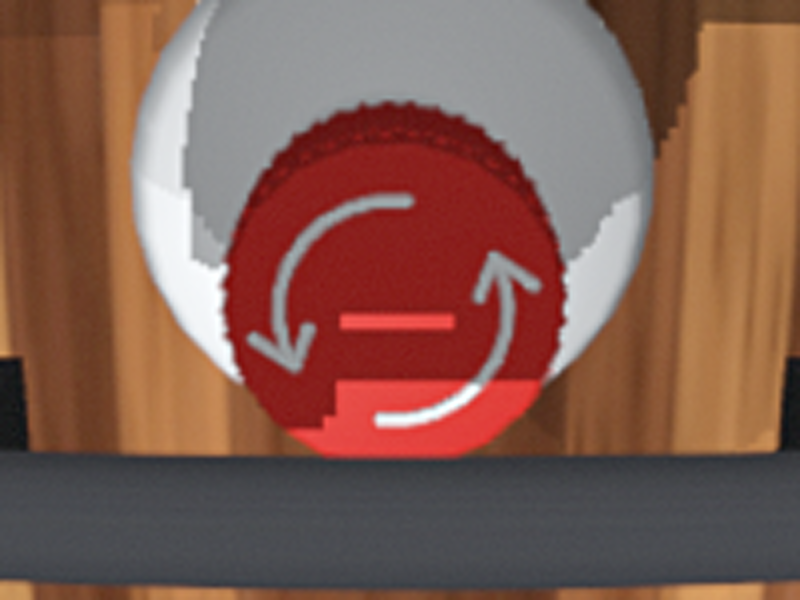

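The wrist crop shows the bare red cap with its top disc centred near crop (396,309), which is pixel (319,267.3).

```bash
python3 -c "
from h import *
f='w5.npz'
print(watn(319,267.3,.178,f),watn(220+226/4,267,.178,f),watn(220+566/4,267,.178,f),watn(319,190+143/4,.178,f))
print(np.load(f)['pose'].round(4).tolist())"
```

```text
[0.4841 0.1428 0.178 ] [0.5086 0.1428 0.178 ] [0.4596 0.1425 0.178 ] [0.4842 0.1185 0.178 ]
[[-1.0, -0.0059, -0.001, 0.4835], [-0.0059, 0.9689, 0.2473, 0.0776], [-0.0005, 0.2473, -0.9689, 0.3812], [0.0, 0.0, 0.0, 1.0]]
```

To row units: 7.7 cm / 75 = 0.1027, 6 cm / 75 = 0.08.

send_rows([
  [[0.002,0,0.0267,0,0,0],[0.002,0,0.0533,0,0,0],[0.002,0,0.08,0,0,0],[0.002,0,0.1027,0,0,0],[0.002,0,0.1027,0,0,0],[0.002,0,0.1027,0,0,0]],
])

```text
clock: 8.62
tool_pos: [0.4833, 0.1374, 0.1457]
orientation: [179.9, -0.1, -89.9]
force: [0.6, 0.3, 0.7]
opening: 0.0878
gripper_force: 0.0
```

send_rows([
  [[0,0,0,0,0,0],[0,0,0,0,0,0],[0,0,0,0,0,0],[0,0,0,0,0,0],[0,0,0,0,0,0],[0,0,0,0,0,0],[0,0,0,0,0,0],[0,0,0,0,0,0]],
], fingers=0.4)

```text
clock: 9.28
tool_pos: [0.4843, 0.1387, 0.1469]
orientation: [-179.9, 0.0, -89.9]
force: [2.1, -0.0, 0.6]
opening: 0.0494
gripper_force: 30.0
```

The cap is gripped at 49 mm. Next I press it down in small steps.

send_rows([
  [[0,0,0.0027,0,0,0],[0,0,0.0047,0,0,0],[0,0,0.0067,0,0,0],[0,0,0.008,0,0,0],[0,0,0.008,0,0,0],[0,0,0.008,0,0,0]],
])

```text
clock: 9.78
tool_pos: [0.4844, 0.1387, 0.1414]
orientation: [-179.9, 0.0, -89.8]
force: [-0.7, 0.1, 9.1]
opening: 0.0492
gripper_force: 30.0
```

To row units: -0.13 cm / 75 = -0.0017, -0.05 cm / 75 = -0.0007, -40 degrees / 229.1831 = -0.1745.

send_rows([
  [[0,-0.0003,0.0007,0,0,-0.0218],[0,-0.0004,0.0007,0,0,-0.0436],[-0.0001,-0.0007,0.0007,0,0,-0.0654],[-0.0001,-0.0009,0.0007,0,0,-0.0873],[-0.0003,-0.0011,0.0007,0,0,-0.1091],[-0.0004,-0.0013,0.0007,0,0,-0.1309],[-0.0005,-0.0015,0.0007,0,0,-0.1527],[-0.0007,-0.0017,0.0007,0,0,-0.1745]],
])

```text
clock: 10.45
tool_pos: [0.4869, 0.1397, 0.1415]
orientation: [-179.8, -0.1, -49.6]
force: [2.0, -0.2, 8.1]
opening: 0.049
gripper_force: 30.0
```

To row units: -0.07 cm / 75 = -0.0009, -0.05 cm / 75 = -0.0007, -21 degrees / 229.1831 = -0.0916.

send_rows([
  [[0,-0.0003,0,0,0,-0.0218],[0,-0.0004,0,0,0,-0.0436],[-0.0001,-0.0007,0,0,0,-0.0654],[-0.0001,-0.0009,0,0,0,-0.0916],[-0.0001,-0.0009,0,0,0,-0.0916],[-0.0001,-0.0009,0,0,0,-0.0916]],
])

```text
clock: 10.95
tool_pos: [0.4879, 0.1406, 0.1417]
orientation: [-179.8, -0.2, -28.8]
force: [4.2, 0.2, 8.1]
opening: 0.0495
gripper_force: 30.0
```

Run:
```python
from h import *
from plant import ctrl
import cv2
o=ctrl.get_obs();print(o["force"].round(1),o["moment"].round(2),o["tool_pos"].round(4))
s=ctrl.snapshot("wrist");t=ctrl.snapshot("scene")["img"][170:290,220:320]
c=np.zeros((480,800,3),np.uint8);c[:300,:400]=cv2.resize(s["img"][100:400,120:520],(400,300));c[:,400:]=cv2.resize(t,(400,480))
cv2.imwrite("pics/w6.png",c[:,:,::-1])
```

```text
[4.2 0.2 8.1] [ 0.11 -1.08  0.09] [0.4879 0.1406 0.1417]
```

View pics/w6.png

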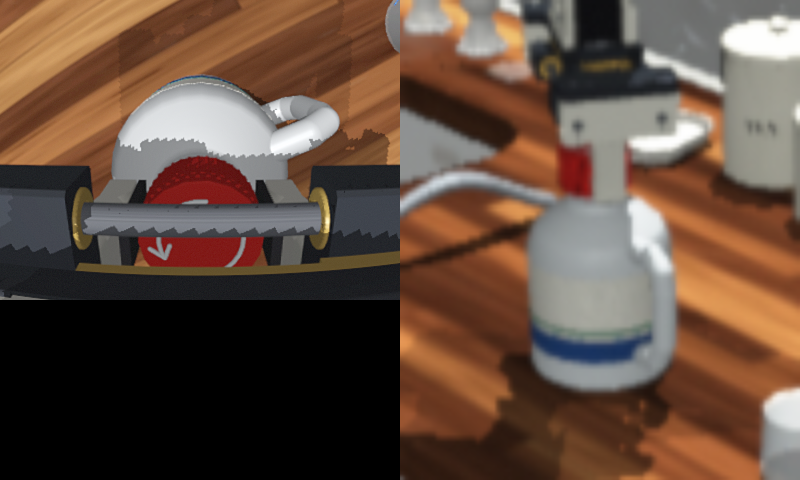

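The handle has turned about 60° in the gripper's view while the arrows stay fixed relative to the fingers. In the scene view the jug hasn't turned, so the cap has come round 61°. Next I lift straight up.

To row units: -1.2 cm / 75 = -0.016, -0.9 cm / 75 = -0.012.

send_rows([
  [[0,0,-0.004,0,0,0],[0,0,-0.008,0,0,0],[0,0,-0.012,0,0,0],[0,0,-0.016,0,0,0],[0,0,-0.016,0,0,0]],
])

```text
clock: 11.47
tool_pos: [0.4856, 0.1396, 0.1522]
orientation: [-180.0, 0.0, -28.9]
force: [3.8, 1.8, -1.4]
opening: 0.0493
gripper_force: 30.0
```

send_rows([
  [[0,0,-0.008,0,0,0],[0,0,-0.0173,0,0,0],[0,0,-0.028,0,0,0],[0,0,-0.04,0,0,0],[0,0,-0.0533,0,0,0],[0,0,-0.0667,0,0,0],[0,0,-0.0773,0,0,0],[0,0,-0.0813,0,0,0]],
])

```text
clock: 12.13
tool_pos: [0.4862, 0.1398, 0.215]
orientation: [-179.9, -0.1, -28.9]
force: [-0.2, 0.5, 0.2]
opening: 0.0494
gripper_force: 30.0
```

send_rows([
  [[0,0,0,0,0,0],[0,0,0,0,0,0],[0,0,0,0,0,0],[0,0,0,0,0,0],[0,0,0,0,0,0],[0,0,0,0,0,0]],
])

```text
clock: 12.63
tool_pos: [0.4855, 0.1395, 0.2127]
orientation: [180.0, 0.0, -28.9]
force: [-0.0, 0.3, -0.3]
opening: 0.0497
gripper_force: 30.0
```

Run:
```python
from plant import ctrl
import cv2
t=ctrl.snapshot("scene")["img"][170:320,220:420]
cv2.imwrite("pics/s7.png",cv2.resize(t,(800,600),interpolation=cv2.INTER_CUBIC)[:,:,::-1])
```

```text
(no output)
```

View pics/s7.png

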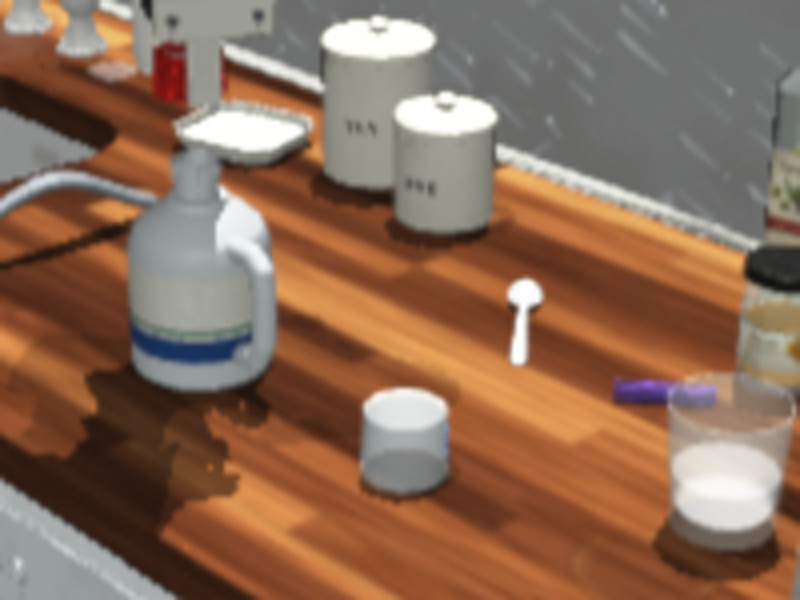

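The cap is held level at (190,75), clear above the open neck at (197,155). The jug is upright and the cup stands mouth down at (405,440).

```bash
python3 -c "
from plant import ctrl
print(ctrl.close_job())"
```

```text
the job is handed in; nothing more can be done
None
```

The job is handed in (no verdict was returned): the cup stands mouth down on the worktop, and the cap is off and held level about 5 cm above the jug's open neck, with the jug upright.

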